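# Trim the red fine knob of a dual control

## Task

On the electronics bench stand two small training units, each with a dual control: a black outer ring with a small knob in its middle. On the unit with the red knob, turn only the red inner knob until the white pointer line on it points at that unit's orange mark, without dragging the black ring around it, then let go. Leave the unit with the blue knob alone.

Things in the scene. Friction and masses are not known exactly. Their poses are not given: they have to be found in the camera images.
- red_knob (a joint): Red inner knob, rad: 0 with its white pointer line at the orange mark, growing clockwise seen from above (starts at -1.2 to -0.6, so turn it clockwise; stops at +-1.6). Round upright cylinder, 32 mm diameter, 36 mm tall, foot 49 mm and flat top 85 mm above the table; white line from centre to edge on top and down the side. Friction 0.035 N m; stays where left.
- red_axis (a point): Fixed point on the red knob's vertical axis, at its flat top, 85 mm above the table. z up, x towards the orange mark (22 x 6 mm bar flat on the green board, 48 to 70 mm from the axis). Its unit, fixed to the table: white case, green circuit board on top, 180 (x) x 150 (y) x 33 mm tall, centred 25 mm along +x from here; components on the board up to 10 mm tall.
- red_ring_tab (a point): Point near the end of the tab of the black ring around the red knob, 40 mm from the axis, 39 mm above the table; moves with the ring. Ring 68 mm in diameter, its top 49 mm above the table (the red knob stands 36 mm out of it); tab 12 mm wide, reaching 46 mm from the axis. It turns very easily by itself (0.012 N m) and must stay where it is.
- blue_unit: The other training unit, fixed, to be left alone: same case, board, ring and knob, but the inner knob is blue. Origin at the centre of the case's underside, x towards its orange mark, z up; its knob's axis lies 25 mm along -x from the origin, its knob's top is 85 mm above the table.

How it is judged:
By the outcome, as a careful person would: the job done as asked, in the order asked, and still so for the second after the job is handed in, with the robot touching nothing.
It also fails if it takes over 35 s, if anything falls off the work surface, if the arm or the gripper's body presses on something with over 40 N, if the wrist force passes 120 N, or if a joint passes its speed limit or range.

## Robot

A 6-joint arm with a two-finger parallel gripper is mounted at the origin on the work surface. World frame = base frame: x ahead of the robot, y to its left, z up, the work surface at z = 0. Lengths are in m, angles in rad, forces in N, time in s.
With the tool pointing down it reaches from about 0.25 to 0.725 m from the base axis. Payload 4 kg.
Tool frame: the origin (TCP) lies midway between the tips of the shut fingers; the grasp point (between the pads) lies 19 mm behind it (hold_point_z is the distance from the TCP to the grasp point, in m); z points along the fingers, y is the line along which they close (so a half turn about z gives the same grasp; the last joint's range is limited). The gripper opens to 85 mm and grips with 20 to 120 N. Pads are 22 mm wide; open, the fingers measure 114 mm over their backs; the gripper's body (76 mm by 85 mm) begins 54 mm behind the grasp point. The pads swing forward as they close: fully open they stand 13 mm farther back than shut.
Start: joints at [1.24, 0.241, 0.005, 1.335, 0, 1.571], TCP at [0.162, 0.473, 0.231] pointing down, gripper open.
Joint ranges: [-2.72, 2.72], [-1.05, 1.87], [-1.09, 1.28], [-1.99, 2.15], [-1.42, 1.44], [-3.14, 3.14]. Speed limits (rad/s): [2.79, 2.79, 3.14, 3.14, 3.14, 3.14].

## Interface

Orientations are given as a unit quaternion [w, x, y, z].
In Python, from station import state, grab_frame, calibration, hand_in, hold_point_z gives the robot as it stands.
- The arm moves only by the tool move_arm, never from a script. Its argument "increments" is text: rows parted by semicolons, each of 7 numbers parted by spaces: the shift along the tool's x, y, z each as a share of 30 cm, from -1 to 1, then the turn, a rotation vector about the tool's x, y, z each as a share of 180 degrees, from -1 to 1, then the opening, from 0 (shut) to 1 (fully open). In form: dx dy dz ax ay az gripper; .... A call has 1 to 8 rows; each row is the pose to reach, as a shift and turn from the pose commanded when the call began, along the tool's axes at that moment, turning the shorter way round; what a row does not reach only later rows make up. A row lasts 1/10 s, in which the tool goes at most 50 mm and 8.59 degrees, less where a joint would pass 70% of its speed; a pose out of reach is approached as far as the arm can. A call with a number of a shift or a turn outside -1 to 1 is refused whole. A call with a gripper value outside its range is refused whole. The fingers move at their own pace and stop on an object; "squeeze" is the grip in N (left out, the last holds). Time passes only in rows, so rows that repeat a pose let the fingers close. It gives the time, the measured TCP pose, the force, the opening and the grip force at its end, in the units of the state.
- state(): the state, without advancing time (a new reading comes with each control period).
- grab_frame(name): name is "scene" or "top"; returns (picture, depth): 384x512x3 uint8, blue, green, red; 384x512 float32, m along the optical axis (not along the pixel's ray), 0 where there is no reading.
- calibration(name): a dict with "camera_matrix" (3x3 intrinsics, pixels), "world_from_camera" (4x4, takes a point from camera to world coordinates). Camera axes: x right, y down, z forward; pixel columns grow to the right and rows downward; lengths in m; the calibration is good to about 2 mm. A picture is of the moment at which its call begins. calibration takes no time and is no camera call.
- hand_in(): hands the job in; it is judged then, once.
The state is a dict: "time": time; "q": joint angles; "dq": joint speeds; "joint_efforts": joint torques, N m; "tcp_pos": TCP position; "tcp_rot": TCP orientation; "force": force on the tool from outside, world axes, zero at the start; "ft_torque": the same for the moment, N m; "finger_gap": finger opening in m; "grasp_force": force on a finger pad.
Only numpy, scipy, OpenCV 4.12 (cv2) and the standard library are available. Lean on these libraries where they do the work, as an engineer would, in place of code of your own. Each camera call takes 0.05 s, during which the arm holds its last target. There are 200 camera calls.

## Working session

There is one attempt and no reset: what is moved stays moved. The work goes in short steps, Python scripts to look and compute and a tool call to move; the robot and the scene stay as the last step left them, time stands still between calls to the robot, and variables do not carry over. Pictures are saved under pics/ and viewed, at most 10 in all, crops included, and the job is handed in when it is done.

Besides the shell and the picture viewer there is one more tool, called by a JSON object that holds its "method" and its "body". move_arm: Moves the arm, as the interface text tells. Shift numbers are shares of 30 cm and turn numbers shares of 180 degrees, none past 1 either way. Its arguments: {"type":"object","properties":{"increments":{"type":"string"},"squeeze":{"type":"number"}},"required":["increments"]}

```bash
mkdir -p pics; python3 - <<'E'
from station import *
import cv2,numpy as np
for n in("top","scene"):
    p,d=grab_frame(n);cv2.imwrite(f"pics/{n}0.png",p);np.save(f"pics/{n}0.npy",d)
    c=calibration(n);print(n,c["camera_matrix"],np.round(c["world_from_camera"],3))
print(state(),hold_point_z)
E
```

```text
top [[468.42273259   0.         257.40818457]
 [  0.         468.42273259 188.37162627]
 [  0.           0.           1.        ]] [[-0.019 -0.998  0.057  0.505]
 [-1.     0.021  0.023 -0.007]
 [-0.024 -0.056 -0.998  0.935]
 [ 0.     0.     0.     1.   ]]
scene [[465.29063601   0.         258.72447203]
 [  0.         465.29063601 188.68112942]
 [  0.           0.           1.        ]] [[-0.676  0.597 -0.431  0.925]
 [ 0.737  0.545 -0.4    0.347]
 [-0.004 -0.588 -0.809  0.718]
 [ 0.     0.     0.     1.   ]]
{'time': 0.1, 'q': array([ 1.24000837e+00,  2.41346374e-01,  3.86616633e-03,  1.33518118e+00,
       -3.51064506e-05,  1.57083597e+00]), 'dq': array([-0.00114939, -0.001448  ,  0.00264278,  0.00175263,  0.0007968 ,
       -0.00156486]), 'joint_efforts': array([-7.54516441e-04, -3.73138368e+01,  2.53009397e+01,  1.08430570e-02,
       -6.61251943e-05,  1.35065864e-05]), 'tcp_pos': array([0.16222411, 0.4723653 , 0.23050036]), 'tcp_rot': array([-1.36200368e-04,  1.64660405e-01,  9.86349878e-01, -9.22695258e-04]), 'force': array([-0.70585943, -0.5941688 , -0.21415825]), 'ft_torque': array([ 0.00790946, -0.02107715,  0.00246076]), 'grasp_force': 0.0, 'finger_gap': 0.08531264747460172} 0.0187
```

View pics/top0.png

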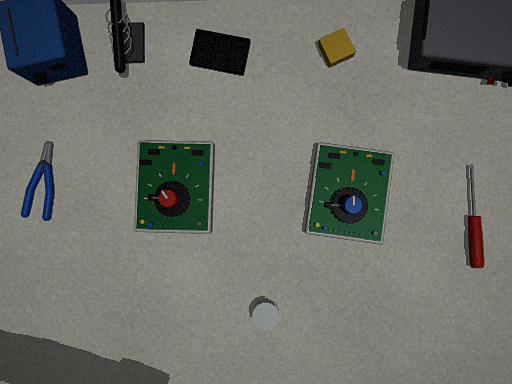

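View pics/scene0.png

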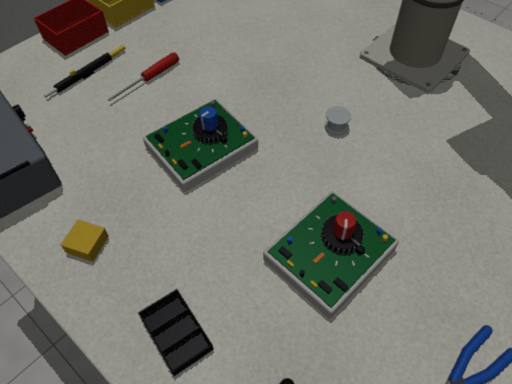

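Top view: red knob at (167,198) with its white line pointing up-left, orange mark at (174,168), ring tab at left about (150,198). Blue unit at (353,205), well away. Now I'll measure the axis, mark direction and line direction.

```bash
cat > h.py <<'E'
from station import *
import cv2,numpy as np
def px(n,uv,z):
    c=calibration(n);T=c["world_from_camera"]
    r=T[:3,:3]@np.linalg.inv(c["camera_matrix"])@np.c_[np.atleast_2d(uv),np.ones(len(np.atleast_2d(uv)))].T
    return (T[:3,3:]+r*(z-T[2,3])/r[2]).T
def w2p(n,P):
    c=calibration(n);T=np.linalg.inv(c["world_from_camera"]);q=c["camera_matrix"]@(T[:3,:3]@np.atleast_2d(P).T+T[:3,3:])
    return (q[:2]/q[2]).T
def mask(p,kind,roi):
    h=cv2.cvtColor(p,cv2.COLOR_BGR2HSV);H,S,V=[h[...,i].astype(int) for i in range(3)]
    m={"red":((H<4)|(H>172))&(S>150)&(V>60),"orange":(H>=5)&(H<14)&(S>150)&(V>90),"green":(H>50)&(H<85)&(S>80)}[kind]
    r=np.zeros_like(m);x0,y0,x1,y1=roi;r[y0:y1,x0:x1]=1
    return m&r
E
python3 - <<'E'
from h import *
for n,roi in(("top",(130,135,218,240)),("scene",(260,190,400,315))):
    p=cv2.imread(f"pics/{n}0.png");d=np.load(f"pics/{n}0.npy")
    for k,z in(("red",.085),("orange",.0335),("green",.033)):
        m=mask(p,k,roi);ys,xs=np.nonzero(m)
        print(n,k,m.sum(),xs.mean().round(2),ys.mean().round(2),px(n,(xs.mean(),ys.mean()),z).round(4), (xs.min(),xs.max(),ys.min(),ys.max()))
    m=mask(p,"green",roi).astype(np.uint8);m=cv2.morphologyEx(m,cv2.MORPH_CLOSE,np.ones((25,25)))
    c=max(cv2.findContours(m,0,1)[0],key=cv2.contourArea)
    W=px(n,c[:,0].astype(float),.033)[:,:2].astype(np.float32)
    print("rect",cv2.minAreaRect(W))
c=[cv2.resize(cv2.imread(f"pics/{n}0.png")[y:y+60,x:x+60],(390,390),interpolation=cv2.INTER_CUBIC) for n,x,y in(("top",140,160),("scene",315,195))]
cv2.imwrite("pics/crop.png",np.hstack(c))
E
```

```text
top red 207 167.14 198.33 [[0.5384 0.1778 0.085 ]] (np.int64(159), np.int64(176), np.int64(190), np.int64(206))
top orange 26 173.38 168.19 [[0.5988 0.1763 0.0335]] (np.int64(172), np.int64(175), np.int64(163), np.int64(173))
top green 4655 173.9 184.5 [[0.5671 0.1757 0.033 ]] (np.int64(136), np.int64(209), np.int64(143), np.int64(229))
rect ((0.5645676851272583, 0.1775590479373932), (0.13781236112117767, 0.16706639528274536), 87.41792297363281)
scene red 234 345.26 219.85 [[0.54   0.1782 0.085 ]] (np.int64(335), np.int64(355), np.int64(212), np.int64(236))
scene orange 17 322.12 250.35 [[0.5827 0.1717 0.0335]] (np.int64(314), np.int64(348), np.int64(212), np.int64(262))
scene green 5274 328.94 251.05 [[0.5759 0.1807 0.033 ]] (np.int64(268), np.int64(394), np.int64(194), np.int64(306))
rect ((0.5641046762466431, 0.1773155778646469), (0.13692979514598846, 0.16773615777492523), 87.39097595214844)
```

View pics/crop.png

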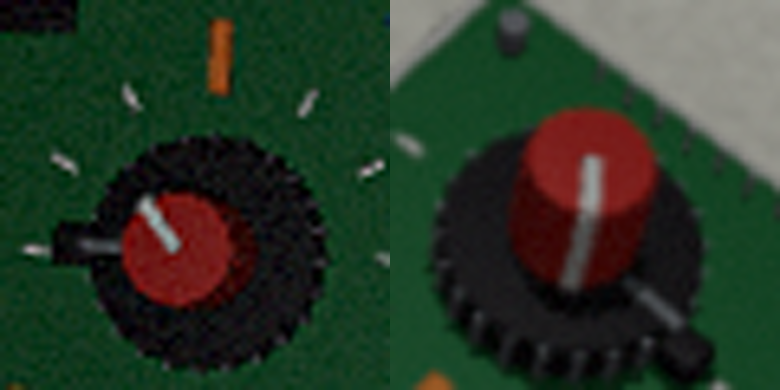

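Crops confirm the red knob top is centred near (167.2,198.4) in the top image, with the line pointing up-left (~33° off the image's up) and the tab free of the knob.

```bash
cat >> h.py <<'E'
A=np.array([.5393,.1786]);MARK=np.deg2rad(-2.5)
def line(n,p):
    """angle (knob rad) of the white line on the knob top"""
    h=cv2.cvtColor(p,cv2.COLOR_BGR2HSV);u,v=w2p(n,[*A,.085])[0]
    yy,xx=np.mgrid[:384,:512];W=px(n,np.c_[xx.ravel(),yy.ravel()],.085)[:,:2]-A
    r=np.hypot(*W.T).reshape(384,512);w=np.clip(140-h[...,1].astype(float),0,None)*(h[...,2]>90)*(r<.0145)*(r>.003)
    s=(W*w.ravel()[:,None]).sum(0);return MARK-np.arctan2(s[1],s[0]),(w>0).sum(),(u,v)
def tab(n,p):
    return
E
python3 - <<'E'
from h import *
for n in("top","scene"):print(n,line(n,cv2.imread(f"pics/{n}0.png")))
p=cv2.imread("pics/top0.png");h=cv2.cvtColor(p,cv2.COLOR_BGR2HSV)
m=(mask(p,"red",(130,180,218,215))&(h[...,2]>125)).astype(np.uint8)
c=max(cv2.findContours(cv2.morphologyEx(m,cv2.MORPH_CLOSE,np.ones((5,5))),0,1)[0],key=cv2.contourArea)
e=cv2.minEnclosingCircle(c);print(e,px("top",e[0],.085))
# blobs of bright/dark for the mark direction
for n,roi in(("top",(160,155,190,180)),("scene",(305,245,335,270))):
    q=cv2.imread(f"pics/{n}0.png");ys,xs=np.nonzero(mask(q,"orange",roi));P=px(n,np.c_[xs,ys].astype(float),.0335)[:,:2];print(n,P.mean(0),np.rad2deg(np.arctan2(*(P.mean(0)-A)[::-1])))
s=state();from scipy.spatial.transform import Rotation as R
r=R.from_quat(s["tcp_rot"],scalar_first=True);print(r.inv().apply(np.array([*A,.16])-s["tcp_pos"])/.3, r.as_matrix().round(3))
E
```

```text
top (np.float64(-0.6458390537272497), np.int64(18), (np.float64(166.7160413306096), np.float64(197.87010891679833)))
scene (np.float64(-0.6216075339536209), np.int64(26), (np.float64(345.70985965320455), np.float64(219.72782551174603)))
((174.0, 195.0), 9.999999747378752e-05) [[0.54427031 0.16519895 0.085     ]]
top [0.59878295 0.17632914] -2.186296598422025
scene [0.5994871  0.17563208] -2.823055446620214
[-1.50682863 -0.51739925  0.23601958] [[-0.946  0.325 -0.001]
 [ 0.325  0.946 -0.002]
 [-0.    -0.002 -1.   ]]
```

{"method": "move_arm", "body": {"increments": "-0.95 -0.33 0 0 0 0 1;-0.95 -0.33 0 0 0 0 1;-0.95 -0.33 0 0 0 0 1;-0.95 -0.33 0 0 0 0 1;-0.95 -0.33 0 0 0 0 1;-0.95 -0.33 0 0 0 0 1;-0.95 -0.33 0 0 0 0 1;-0.95 -0.33 0 0 0 0 1", "squeeze": 20}}

```text
time: 0.9
tcp_pos: [0.4003, 0.2855, 0.2307]
tcp_rot: [-0.001, 0.166, 0.986, -0.0]
force: [-1.7, -0.6, 0.1]
finger_gap: 0.085
grasp_force: 0.0
```

{"method": "move_arm", "body": {"increments": "-0.557 -0.187 0.2 0 0 0 0.8;-0.557 -0.187 0.2 0 0 0 0.8;-0.557 -0.187 0.2 0 0 0 0.8;-0.557 -0.187 0.2 0 0 0 0.8;-0.557 -0.187 0.2 0 0 0 0.8;-0.557 -0.187 0.2 0 0 0 0.8;-0.557 -0.187 0.2 0 0 0 0.8;-0.557 -0.187 0.2 0 0 0 0.8"}}

```text
time: 1.7
tcp_pos: [0.5387, 0.181, 0.1721]
tcp_rot: [0.0, 0.163, 0.987, 0.0]
force: [-0.2, -0.5, 0.0]
finger_gap: 0.0684
grasp_force: 0.0
```

```bash
cat >> h.py <<'E'
from scipy.spatial.transform import Rotation as R
def togo(z):
    s=state();r=R.from_quat(s["tcp_rot"],scalar_first=True)
    print(s["time"],s["tcp_pos"].round(4),"gap",s["finger_gap"].round(4),"F",s["force"].round(1),"M",s["ft_torque"].round(3),"q",s["q"].round(2))
    print("togo",(r.inv().apply(np.array([*A,z])-s["tcp_pos"])/.3).round(4),"yaw",np.rad2deg(np.arctan2(*r.as_matrix()[[1,0],1])).round(2),"tilt",r.as_matrix()[:,2].round(4))
E
python3 -c "
from h import *
togo(.058)
p,_=grab_frame('scene');cv2.imwrite('pics/s1.png',p)"
```

```text
Traceback (most recent call last):
  File "h.py", line 27, in togo
    print(s["time"],s["tcp_pos"].round(4),"gap",s["finger_gap"].round(4),"F",s["force"].round(1),"M",s["ft_torque"].round(3),"q",s["q"].round(2))
                                                ^^^^^^^^^^^^^^^^^^^^^
AttributeError: 'float' object has no attribute 'round'
```

```bash
sed -i 's/s\["finger_gap"\].round(4)/round(s["finger_gap"],4)/' h.py
python3 -c "
from h import *
togo(.058)"
```

```text
1.7 [0.5387 0.181  0.1721] gap 0.0684 F [-0.2 -0.5  0. ] M [-0.011 -0.014 -0.05 ] q [0.32 0.41 0.08 1.25 0.   0.65]
togo [-0.0042 -0.0074  0.3803] yaw 71.21 tilt [ 7.e-04  6.e-04 -1.e+00]
```

{"method": "move_arm", "body": {"increments": "0 0 0.15 0 0 0 0.8;0 0 0.27 0 0 0 0.8;0 0 0.34 0 0 0 0.8;0 0 0.38 0 0 0 0.8;0 0 0.38 0 0 0 0.8;0 0 0.38 0 0 0 0.8"}}

```text
time: 2.3
tcp_pos: [0.5403, 0.1801, 0.0586]
tcp_rot: [0.001, 0.164, 0.986, 0.0]
force: [-0.4, 0.0, -0.0]
finger_gap: 0.0681
grasp_force: 0.0
```

```bash
python3 -c "
from h import *
togo(.058)
p,_=grab_frame('scene');cv2.imwrite('pics/s1.png',cv2.resize(p[150:300,250:450],(800,600)))"
```

```text
2.3 [0.5403 0.1801 0.0586] gap 0.0681 F [-0.4  0.  -0. ] M [ 0.059  0.003 -0.02 ] q [ 0.32  0.5  -0.08  0.98  0.    0.65]
togo [ 0.0014 -0.0058  0.002 ] yaw 71.09 tilt [ 1.9e-03  7.0e-04 -1.0e+00]
```

View pics/s1.png

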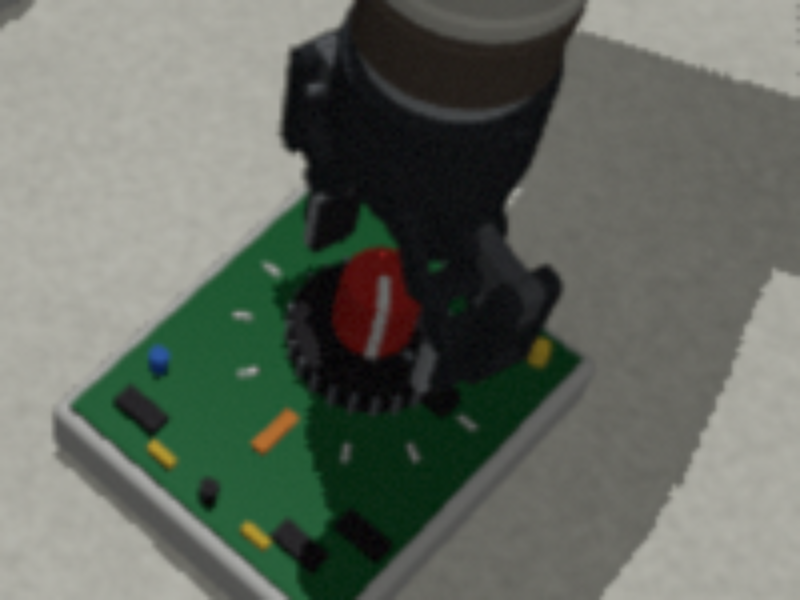

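{"method": "move_arm", "body": {"increments": "0 -0.003 0.002 0 0 0 0.8;0 -0.003 0.002 0 0 0 0.5;0 -0.003 0.002 0 0 0 0.4;0 -0.003 0.002 0 0 0 0.3;0 -0.003 0.002 0 0 0 0.2;0 -0.003 0.002 0 0 0 0.2;0 -0.003 0.002 0 0 0 0.2", "squeeze": 20}}

```text
time: 3.05
tcp_pos: [0.5395, 0.1782, 0.0574]
tcp_rot: [0.0, 0.165, 0.986, -0.0]
force: [-1.7, -2.5, 6.0]
finger_gap: 0.0314
grasp_force: 20.0
```

```bash
python3 -c "
from h import *
togo(.058)
p,_=grab_frame('scene');print(line('scene',p));cv2.imwrite('pics/s2.png',cv2.resize(p[150:300,250:450],(800,600)))"
```

```text
3.05 [0.5395 0.1782 0.0574] gap 0.0314 F [-1.7 -2.5  6. ] M [-0.427  0.361  0.047] q [ 0.32  0.5  -0.08  0.98 -0.    0.65]
togo [ 0.0012  0.0011 -0.0021] yaw 71.03 tilt [ 7.e-04 -5.e-04 -1.e+00]
(np.float64(-0.593172370644311), np.int64(15), (np.float64(345.70985965320455), np.float64(219.72782551174603)))
```

View pics/s2.png

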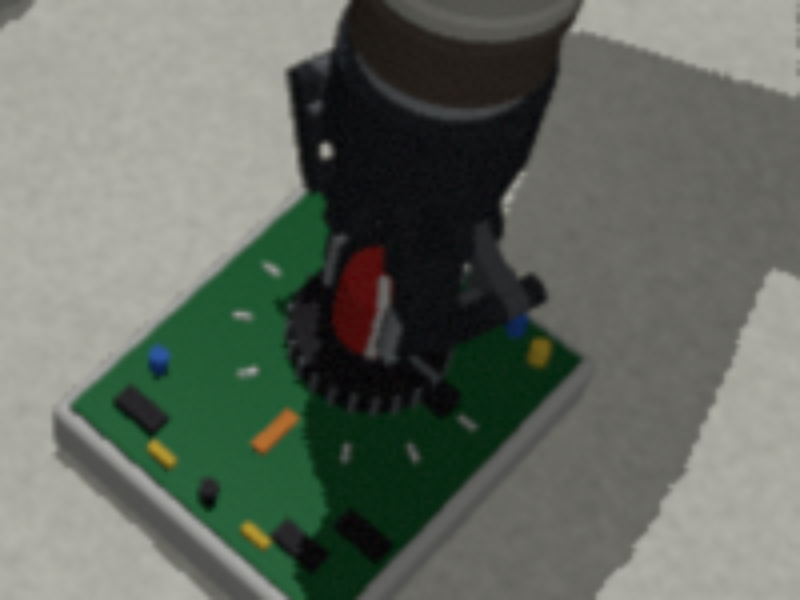

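Line at the knob's gripped side is still near (385,300) in the crop, fingertip ends just above the ring, tab unmoved. Turn clockwise ~36°.

{"method": "move_arm", "body": {"increments": "0 0 0 0 0 0.03 0.2;0 0 0 0 0 0.065 0.2;0 0 0 0 0 0.1 0.2;0 0 0 0 0 0.135 0.2;0 0 0 0 0 0.17 0.2;0 0 0 0 0 0.2 0.2;0 0 0 0 0 0.2 0.2;0 0 0 0 0 0.2 0.2"}}

```text
time: 3.9
tcp_pos: [0.5394, 0.178, 0.0574]
tcp_rot: [0.0, 0.462, 0.887, -0.0]
force: [-2.3, -3.2, 6.7]
finger_gap: 0.0313
grasp_force: 20.1
```

```bash
python3 -c "
from h import *
togo(.058)
p,_=grab_frame('scene');print(line('scene',p));cv2.imwrite('pics/s3.png',cv2.resize(p[150:300,250:450],(800,600)))"
```

```text
3.9 [0.5394 0.178  0.0574] gap 0.0313 F [-2.3 -3.2  6.7] M [-0.538  0.373 -0.059] q [ 0.32  0.5  -0.09  0.98 -0.    1.28]
togo [ 0.0019  0.0009 -0.0021] yaw 35.02 tilt [ 4.e-04 -8.e-04 -1.e+00]
(np.float64(-0.04363323129985824), np.int64(0), (np.float64(345.70985965320455), np.float64(219.72782551174603)))
```

View pics/s3.png

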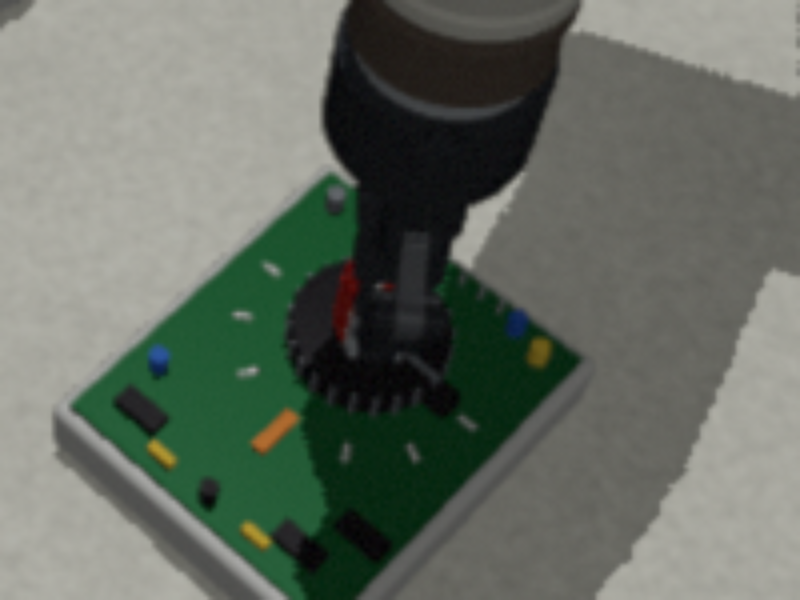

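The line moved with the gripper (now ~(350,345) beside the finger); the tab stays at (440,398). Release, lift and step aside.

{"method": "move_arm", "body": {"increments": "0 0 0 0 0 0 0.3;0 0 0 0 0 0 0.5;0 0 0 0 0 0 0.8;0 0 0 0 0 0 0.8;0 0 0 0 0 0 0.8;0 0 -0.1 0 0 0 0.8;0 0 -0.25 0 0 0 0.8;0 0 -0.4 0 0 0 0.8"}}

```text
time: 4.75
tcp_pos: [0.5385, 0.1784, 0.1771]
tcp_rot: [-0.001, 0.461, 0.887, -0.001]
force: [1.7, 0.1, -0.1]
finger_gap: 0.0688
grasp_force: 0.0
```

{"method": "move_arm", "body": {"increments": "0.4 0.4 0 0 0 0 0.8;0.4 0.4 0 0 0 0 0.8;0.4 0.4 0 0 0 0 0.8;0.4 0.4 0 0 0 0 0.8;0.4 0.4 0 0 0 0 0.8;0.4 0.4 0 0 0 0 0.8"}}

```text
time: 5.35
tcp_pos: [0.5682, 0.3457, 0.1759]
tcp_rot: [-0.0, 0.461, 0.887, -0.001]
force: [-0.4, -0.6, -0.9]
finger_gap: 0.0685
grasp_force: 0.0
```

```bash
python3 -c "
from h import *
togo(.058);c=[]
for n,x,y in(('top',140,160),('scene',315,195)):
  v=[]
  for i in range(5):
    p,_=grab_frame(n);v.append(line(n,p)[0])
  print(n,np.round(v,3),line(n,p)[1]);c.append(cv2.resize(p[y:y+60,x:x+60],(390,390),interpolation=2))
cv2.imwrite('pics/c2.png',np.hstack(c))"
```

```text
5.35 [0.5682 0.3457 0.1759] gap 0.0685 F [-0.4 -0.6 -0.9] M [ 0.001 -0.002  0.011] q [ 0.55  0.6   0.41  1.38 -0.    1.5 ]
togo [-0.4002 -0.3983  0.3937] yaw 35.1 tilt [-0.0012 -0.0012 -1.    ]
top [-0.076 -0.079 -0.075 -0.075 -0.075] 17
scene [0.121 0.12  0.122 0.121 0.121] 29
```

View pics/c2.png

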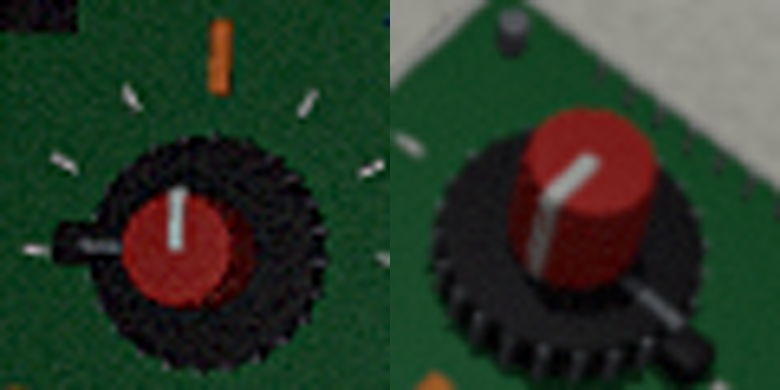

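Line now points nearly up at the mark (top crop 176,187→177,248), tab unchanged, but the two views differ by ~0.2 rad because of centre bias; refine with per-view ellipse centres and a line fit.

```bash
cat > m.py <<'E'
from h import *
def meas(n,imgs):
    p=np.mean(imgs,0).astype(np.float32);K=8
    u,v=np.round(w2p(n,[*A,.085])[0]).astype(int);x0,y0=u-16,v-16
    c=cv2.resize(p[y0:y0+32,x0:x0+32],None,fx=K,fy=K,interpolation=cv2.INTER_CUBIC)
    top=lambda q:px(n,(q+.5)/K-.5+[x0,y0],.085)[:,:2]
    Rr,G=c[...,2],c[...,1]
    yy,xx=np.mgrid[:32*K,:32*K];Q=np.c_[xx.ravel(),yy.ravel()].astype(float);W=top(Q)
    # centre: best 16 mm disc = top face (bright red or white), threshold by Otsu on R inside knob
    knob=(Rr>60);t,_=cv2.threshold(np.clip(Rr[knob],0,255).astype(np.uint8).reshape(-1,1),0,255,cv2.THRESH_OTSU)
    m=(Rr>t).astype(np.uint8);m[(np.hypot(*(W-A).T)>.019).reshape(m.shape)]=0
    cc=max(cv2.findContours(m,0,cv2.CHAIN_APPROX_NONE)[0],key=cv2.contourArea)
    B=top(cc[:,0].astype(float));from scipy.optimize import least_squares
    f=least_squares(lambda a:np.hypot(*(B-a[:2]).T)-.016,A,loss="soft_l1",f_scale=.0004);C=f.x
    d=W-C;r=np.hypot(*d.T);w=np.clip(G-80,0,None).ravel()*(r<.0135)
    mu=(W*w[:,None]).sum(0)/w.sum();e=W-mu;S=(e*w[:,None]).T@e;dr=np.linalg.eigh(S)[1][:,1];dr*=np.sign(dr@(mu-C))
    dev=lambda d:MARK-np.arctan2(d[1],d[0])
    print(n,"t",t,"C",C.round(4),"rms",np.sqrt((f.fun**2).mean()).round(5),"pca",dev(dr).round(3),"centroid",dev(mu-C).round(3),"mu-C",(mu-C).round(4))
E
python3 -c "
from m import *
for n in('top','scene'):
  meas(n,[cv2.imread(f'pics/{n}0.png')]);meas(n,[grab_frame(n)[0] for _ in range(6)])"
```

```text
top t 95.0 C [0.5397 0.1788] rms 0.00112 pca -0.637 centroid -0.668 mu-C [0.0055 0.004 ]
top t 97.0 C [0.5398 0.1785] rms 0.00109 pca 0.005 centroid -0.093 mu-C [0.0063 0.0003]
scene t 102.0 C [0.5394 0.178 ] rms 0.00109 pca -0.629 centroid -0.71 mu-C [0.005  0.0039]
scene t 99.0 C [0.5393 0.1778] rms 0.00096 pca -0.004 centroid 0.038 mu-C [ 0.0063 -0.0005]
```

```bash
python3 -c "
from station import *
print(hand_in())"
```

```text
the job is handed in; nothing more can be done
None
```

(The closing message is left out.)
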